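Turn the caddy's top tier over to dry

TASK

Lift the blue top tier straight up out of the white caddy, where it sits tightly, without tilting it while its foot is still in. Stand it on one of its short ends on the bare ledge and let go of it; then take it afresh and lay it upside down on the wooden drying rack, lengthwise and centred on the rails, and leave it there. Do not drop the tier or let it topple, and leave the mug, bowl, soap box and comb where they are.

Things in the scene. Friction and masses are not known exactly. Their poses are not given: they have to be found in the camera images.
- tier_center (a point): Centre of the blue top tier's tray part. Loose open plastic tray, about 0.12 kg, 96 long (own x) x 64 wide (own y) x 34 mm high, 4 mm walls; z points out of its open top. Rim 17 mm above this point, underside of tray 17 mm below. Long sides plain and parallel: grip across the 64 mm. This point is 48 mm above the ledge when it stands steadily on a short end, 17 mm above the rails when upside down.
- tier_foot (a point): Centre of the underside of the blue tier's foot, 27 mm below tier_center along the tier's own z. The foot is a frame 75 (x) x 43 (y) x 10 mm deep under the tray's floor. Seated, it is 10 mm deep in the caddy, held by two sprung catches whose friction takes roughly 5 to 10 N of upward pull to overcome; free after 10 mm of rise.
- caddy: Fixed white lower two tiers of the caddy, screwed to the ledge: 86 long (x) x 54 wide (y) x 90 mm high, narrower than the blue tier all round, with a 4 mm thick screw tab at the foot of each short end (118 mm overall). Origin: centre of its underside, on the ledge; z up. The seated tier has the caddy's axes, its tier_center 107 mm above this origin. Caddy and rack may swap sides.
- rack_top (a point): Centre of the top of the fixed wooden drying rack, 35 mm above the ledge: two rails 150 mm long (x), 48 mm over their outsides (y), so the tier's long sides overhang it by 8 mm each. z up. The rack lies to the left or right, the caddy on the other side; the ledge midway between them (0.5 m ahead of the robot) is clear.
- mug: Aluminium mug, 80 mm wide, 85 mm high with a handle at its +y; origin at the centre of its underside. Bystander.
- bowl: Small white ceramic bowl, 100 mm wide, 45 mm high; origin at the centre of its underside. Bystander.
- soapbox: Closed teal plastic soap box with a hinged flap, 77 x 112 x 46 mm high; origin at the centre of its underside. Bystander.
- comb: Flat wooden comb, 160 mm long (its own y), 44 mm wide, 6 mm thick, lying on the ledge; origin at the centre of its underside. Bystander.
Mind the look-alikes: they are no part of the job. There is more than one size of the part that bears tier_center; the job needs the middle-sized. What is shaped like the caddy but orange is not meant.

How it is judged:
By the outcome, as a careful person would: the job done as asked, in the order asked, and still so for the second after the job is handed in, with the robot touching nothing.
It also fails if it takes over 61 s, if anything falls off the work surface, if the arm or the gripper's body presses on something with over 40 N, if the wrist force passes 120 N, or if a joint passes its speed limit or range.

ROBOT

A 7-joint arm with a two-finger parallel gripper is mounted at the origin on the work surface. World frame = base frame: x ahead of the robot, y to its left, z up, the work surface at z = 0. Lengths are in m, angles in rad, forces in N, time in s.
With the tool pointing down it reaches from about 0.4 to 0.875 m from the base axis. Payload 19.3 kg.
Tool frame: the origin (TCP) lies on the mounting face of the last link; the fingertips stand 173 mm ahead of it and the grasp point (between the pads) lies 155 mm ahead of it (bot.grip_point_offset is the distance from the TCP to the grasp point, in m); z points along the fingers, y is the line along which they close (so a half turn about z gives the same grasp; the last joint's range is limited). The gripper opens to 85 mm and grips with 20 to 120 N. Pads are 22 mm wide; open, the fingers measure 114 mm over their backs; the gripper's body (76 mm by 85 mm) begins 54 mm behind the grasp point. The pads swing forward as they close: fully open they stand 13 mm farther back than shut.
Start: joints at [-1.224, 0.521, -0.036, 1.599, 0.021, 1.021, -0.113], TCP at [0.253, 0.571, 0.405] pointing down, gripper open.
Joint ranges: [-2.91, 2.91], [-0.3, 2.13], [-1.5, 1.42], [0.17, 2.43], [-1.26, 4.41], [0.16, 1.93], [-2.52, 2.52]. Speed limits (rad/s): [1.89, 1.89, 2.39, 2.39, 3.01, 3.01, 3.01].

INTERFACE

Orientations are given as [roll, pitch, yaw] about the fixed x, y, z axes, in that order (R = Rz(yaw) Ry(pitch) Rx(roll)).
In Python, from workcell import bot gives the robot as it stands.
- The arm moves only by the tool arm_command, never from a script. Its argument "deltas" is a list of rows, each a list of 3 entries, a list of its own where there are three numbers: the shift along the tool's x, y, z in cm, then the turn, a rotation vector about the tool's x, y, z in rad, then the finger opening in cm, from 0 to 8.54. In form: [[[tx, ty, tz], [rx, ry, rz], claw], ...]. A call has 1 to 20 rows; each row shifts and turns the commanded pose from where the row before left it, along the tool's axes as they then stand; what a row does not reach is not made up. A row lasts 1/10 s, in which the tool goes at most 50 mm and 8.59 degrees, less where a joint would pass 70% of its speed; a pose out of reach is approached as far as the arm can. A call with a gripper value outside its range is refused whole. The fingers move at their own pace and stop on an object; "newtons" is the grip in N (left out, the last holds). Time passes only in rows, so rows that do not move let the fingers close. It gives the time, the measured TCP pose, the force, the opening and the grip force at its end, in the units of the state.
- bot.observe(): the state, without advancing time (a new reading comes with each control period).
- bot.grab_frame(name): name is "scene" or "top" or "wrist"; returns a dict with "frame" (384x512x3 uint8, red, green, blue), "K" (3x3 intrinsics, pixels), "k1" (the pictures are not rectified: a ray, as slopes to the right and down, at radius r is drawn at 1 + k1 r^2 times it, then the intrinsics apply), "rvec" (rotation vector, rad) and "tvec" (3), from world to camera coordinates, as OpenCV has them; the wrist camera has in their place "T_tool_cam" (4x4, takes a point from camera to tool coordinates, whose origin is the TCP and whose axes are the flange's). Camera axes: x right, y down, z forward; pixel columns grow to the right and rows downward; lengths in m; the calibration is good to about 2 mm. A picture is of the moment at which its call begins: read the wrist's pose just before it. There is no depth.
- bot.job_done(): hands the job in; it is judged then, once.
Trained networks look in a picture, given as the dict that the camera call returned (one of the last four; its "shot" number tells which), for a name from the list of things; names that differ only in an ending like _2 or _b are one class to them, and where a whole thing is asked for, a point or a joint stands for the part that bears it (a point fixed in the world has none). Each returns a list of dicts, best first, with "p" (0 to 1); they miss things now and then, are a little off and sometimes report something else, mostly with a low value. They report only what shows in the picture. A call takes as long as a camera call. They do not tell look-alikes from the thing itself.
- bot.find_in(name, picture): "rect" ([left, top, width, height] in pixels, round what is visible of it).
- bot.mark_of(name, picture): "at" ([column, row] in pixels: a listed point, or the origin of a listed thing).
The state is a dict: "clock": time; "qpos": joint angles; "qd": joint speeds; "joint_efforts": joint torques, N m; "position": TCP position; "tool_rot": TCP orientation; "force": force on the tool from outside, world axes, zero at the start; "moment": the same for the moment, N m; "grip_width": finger opening in m; "finger_force": force on a finger pad.
Only numpy, scipy, OpenCV 4.12 (cv2) and the standard library are available. Lean on these libraries where they do the work, as an engineer would, in place of code of your own. Each camera call takes 0.05 s, during which the arm holds its last target. There are 200 camera calls.

## Working session

There is one attempt and no reset: what is moved stays moved. The work goes in short steps, Python scripts to look and compute and a tool call to move; the robot and the scene stay as the last step left them, time stands still between calls to the robot, and variables do not carry over. Pictures are saved under pics/ and viewed, at most 14 in all, crops included, and the job is handed in when it is done.

Besides the shell and the picture viewer there is one more tool, called after "Emit:" by a JSON object that holds its "api" and its "payload", one argument or row to a line. arm_command: Moves the arm, as the interface text tells. Its arguments: {"type":"object","properties":{"deltas":{"type":"array","items":{"type":"array"}},"newtons":{"type":"number"}},"required":["deltas"]}

```bash
mkdir -p pics; ls
cat > h.py <<'E'
import numpy as np, cv2
from scipy.spatial.transform import Rotation as R
from workcell import bot
def cam(f,st=None):
    if 'T_tool_cam' in f:
        T=np.eye(4);T[:3,:3]=R.from_euler('xyz',st['tool_rot']).as_matrix();T[:3,3]=st['position']
        C=T@np.array(f['T_tool_cam']); return C[:3,:3],C[:3,3]
    Rm=cv2.Rodrigues(np.array(f['rvec'],float))[0]; return Rm.T,-Rm.T@np.array(f['tvec'],float).ravel()
def ray(f,px,st=None):
    Rc,o=cam(f,st)
    u=cv2.undistortPoints(np.array([[px]],float),np.array(f['K'],float),np.array([f['k1'],0,0,0],float))[0,0]
    return o,Rc@np.array([u[0],u[1],1])
def onz(f,px,z,st=None):
    o,d=ray(f,px,st); return o+d*(z-o[2])/d[2]
def proj(f,P,st=None):
    Rc,o=cam(f,st); rv=cv2.Rodrigues(Rc.T)[0]
    return cv2.projectPoints(np.array(P,float).reshape(-1,1,3),rv,-Rc.T@o,np.array(f['K'],float),np.array([f['k1'],0,0,0],float))[0].reshape(-1,2)
def save(f,n): cv2.imwrite('pics/'+n,cv2.cvtColor(f['frame'],cv2.COLOR_RGB2BGR))
E
python3 - <<'E'
from h import *
np.set_printoptions(precision=3,suppress=True)
zs={'tier_center':.107,'tier_foot':.08,'caddy':0,'rack_top':.035,'mug':0,'bowl':0,'soapbox':0,'comb':0}
print(bot.observe())
ims=[]
for c in ('scene','top'):
    f=bot.grab_frame(c); ims.append(f['frame'])
    for n,z in zs.items():
        for m in bot.mark_of(n,f)[:4]: print(c,n,np.round(m['at']),round(m['p'],2),onz(f,m['at'],z))
cv2.imwrite('pics/a.png',cv2.cvtColor(cv2.resize(np.vstack(ims),None,fx=.78,fy=.78),cv2.COLOR_RGB2BGR)); [cv2.imwrite(f'pics/{n}.png',i[:,:,::-1]) for n,i in zip(('scene','top'),ims)]
E
```

```text
pics
{'clock': 0.0, 'qpos': array([-1.224,  0.522, -0.036,  1.6  ,  0.021,  1.021, -0.113]), 'qd': array([ 0.001, -0.   ,  0.001,  0.001,  0.002, -0.001,  0.   ]), 'joint_efforts': array([ -0.   , -92.71 ,   1.98 , -36.993,   0.018,   0.008,  -0.   ]), 'position': array([0.253, 0.571, 0.404]), 'tool_rot': array([-3.14 ,  0.   ,  2.725]), 'force': array([ 0.369, -0.249,  0.426]), 'moment': array([-0.057,  0.009, -0.001]), 'finger_force': 0.0, 'grip_width': 0.0857058050966471}
scene tier_center [362. 228.] 0.95 [0.442 0.298 0.107]
scene tier_center [316. 210.] 0.84 [0.477 0.181 0.107]
scene tier_center [381. 267.] 0.68 [0.507 0.416 0.107]
scene tier_foot [362. 234.] 0.88 [0.427 0.291 0.08 ]
scene tier_foot [314. 222.] 0.64 [0.486 0.19  0.08 ]
scene tier_foot [377. 280.] 0.55 [0.514 0.418 0.08 ]
scene tier_foot [316. 211.] 0.51 [0.449 0.153 0.08 ]
scene caddy [312. 250.] 0.79 [0.49  0.193 0.   ]
scene caddy [316. 222.] 0.64 [0.404 0.105 0.   ]
scene caddy [312. 214.] 0.62 [0.387 0.07  0.   ]
scene rack_top [210. 175.] 0.7 [ 0.539 -0.247  0.035]
scene mug [255. 311.] 0.76 [0.719 0.282 0.   ]
scene bowl [190. 227.] 0.57 [ 0.696 -0.073  0.   ]
scene soapbox [215. 257.] 0.97 [0.702 0.077 0.   ]
scene comb [148. 200.] 0.88 [ 0.741 -0.273  0.   ]
top tier_center [194. 282.] 0.88 [0.34  0.202 0.107]
top tier_center [197. 224.] 0.72 [0.482 0.194 0.107]
top tier_center [140. 247.] 0.69 [0.429 0.335 0.107]
top tier_foot [139. 251.] 0.74 [0.421 0.346 0.08 ]
top tier_foot [192. 284.] 0.74 [0.337 0.212 0.08 ]
top tier_foot [200. 222.] 0.59 [0.49 0.19 0.08]
top caddy [254. 267.] 0.79 [0.376 0.06  0.   ]
top caddy [204. 226.] 0.46 [0.488 0.19  0.   ]
top rack_top [373. 201.] 0.78 [ 0.536 -0.259  0.035]
top mug [176. 142.] 0.66 [0.724 0.267 0.   ]
top bowl [302. 151.] 0.59 [ 0.685 -0.083  0.   ]
top soapbox [245. 151.] 0.97 [0.692 0.073 0.   ]
top comb [369. 137.] 0.85 [ 0.722 -0.27   0.   ]
```

View pics/a.png

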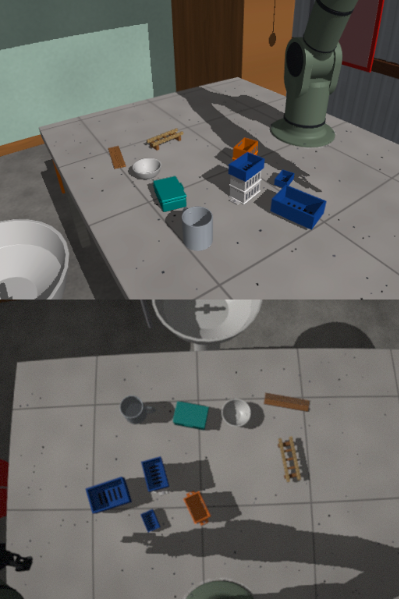

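Run:
```python
import cv2,numpy as np
a=cv2.imread('pics/scene.png')[170:330,240:440];b=cv2.imread('pics/top.png')[170:330,100:300]
cv2.imwrite('pics/b.png',cv2.resize(np.hstack([a,b]),None,fx=2,fy=2,interpolation=cv2.INTER_CUBIC))
```

```text
(no output)
```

View pics/b.png

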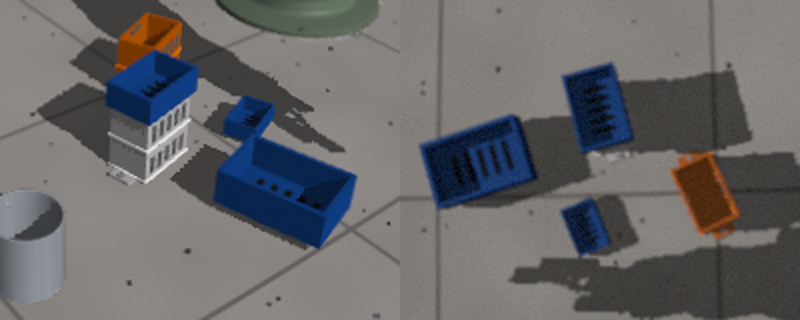

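Blue trays (scene px): the largest lies on the ledge at (381,267), the smallest is on the ledge at (362,228), and the middle-sized one is seated on the white caddy at (316,210), or (197,224) in the top view. The one on the white caddy is meant. The orange caddy at top px (254,267) is a decoy. The enlarged crop confirms this. Rack is at the right (top px 373,201). Next I'll measure the yaws.

Run:
```python
from h import *
np.set_printoptions(precision=4,suppress=True)
print([d for d in dir(bot) if d[0]!='_'],bot.grip_point_offset)
f=bot.grab_frame('top'); im=f['frame']; hsv=cv2.cvtColor(im,cv2.COLOR_RGB2HSV)
def box(mask,z,x0,y0,x1,y1):
    m=np.zeros_like(mask);m[y0:y1,x0:x1]=mask[y0:y1,x0:x1]
    n,l,s,c=cv2.connectedComponentsWithStats(m); ys,xs=np.nonzero(m if n==0 else (m>0))
    P=np.array([onz(f,(x,y),z)[:2] for x,y in zip(xs,ys)],np.float32)
    r=cv2.minAreaRect(P); print(len(P),r, cv2.boxPoints(r).round(3).tolist())
blue=((hsv[...,0]>100)&(hsv[...,0]<130)&(hsv[...,1]>120)).astype(np.uint8)
box(blue,.124,175,195,225,252)
wood=((hsv[...,0]>8)&(hsv[...,0]<30)&(hsv[...,1]>90)&(hsv[...,2]>90)).astype(np.uint8)
box(wood,.035,345,175,400,235)
w=bot.grab_frame('wrist'); print(w['T_tool_cam'],w['K'][0])
```

```text
['IKError', 'find_in', 'grab_frame', 'grip_point_offset', 'job_done', 'mark_of', 'observe'] 0.1547
1008 ((0.48060736060142517, 0.1877681314945221), (0.09685538709163666, 0.06548362970352173), 13.034849166870117) [[0.4259999990463257, 0.20900000631809235], [0.4410000145435333, 0.14499999582767487], [0.5350000262260437, 0.16699999570846558], [0.5199999809265137, 0.23100000619888306]]
529 ((0.5272696614265442, -0.2510887682437897), (0.1460055410861969, 0.05235561355948448), 7.122691631317139) [[0.4519999921321869, -0.23399999737739563], [0.4580000042915344, -0.28600001335144043], [0.6029999852180481, -0.2680000066757202], [0.5960000157356262, -0.2160000056028366]]
[[-0.0002 -0.9515 -0.3078  0.0793]
 [ 1.     -0.     -0.0006 -0.0002]
 [ 0.0006 -0.3078  0.9515  0.0307]
 [ 0.      0.      0.      1.    ]] [324.3337   0.     259.6804]
```

```bash
cat >> h.py <<'E'
from scipy.linalg import logm,expm
import json
G=bot.grip_point_offset
def pose(g,psi,tau):
    """grasp point g, tool-x azimuth psi, tilt tau towards tool x (deg)"""
    c,s=np.cos(np.radians(psi)),np.sin(np.radians(psi))
    T=np.eye(4);T[:3,:3]=np.array([[c,s,0],[s,-c,0],[0,0,-1.]])@R.from_euler('y',tau,degrees=True).as_matrix()
    T[:3,3]=np.array(g)-G*T[:3,2]; return T
def cur():
    st=bot.observe();T=np.eye(4);T[:3,:3]=R.from_euler('xyz',st['tool_rot']).as_matrix();T[:3,3]=st['position'];return T
def step(T0,T1,N):
    S=np.real(expm(logm(np.linalg.inv(T0)@T1)/N))
    print(N,'x',(S[:3,3]*100).round(2).tolist(),R.from_matrix(S[:3,:3]).as_rotvec().round(3).tolist())
    return T1
def info(T=None):
    T=cur() if T is None else T; z=T[:3,2]; x=T[:3,0]; y=T[:3,1]
    print('grip',(T[:3,3]+G*z).round(4),'psi',np.degrees(np.arctan2(y[0],-y[1])).round(2),'tau',np.degrees(np.arctan2(x[2],-z[2])).round(2),'roll',np.degrees(np.arcsin(y[2])).round(2))
E
python3 - <<'E'
from h import *
step(cur(),pose([.481,.188,.25],13,0),20)
E
```

```text
20 x [-2.47, 1.58, -0.0] [-0.0, 0.0, 0.125]
```

Emit:
{"api": "arm_command", "payload": {
  "deltas": [
    [[-2.47,1.58,0],[0,0,0.125],8.5],
    [[-2.47,1.58,0],[0,0,0.125],8.5],
    [[-2.47,1.58,0],[0,0,0.125],8.5],
    [[-2.47,1.58,0],[0,0,0.125],8.5],
    [[-2.47,1.58,0],[0,0,0.125],8.5],
    [[-2.47,1.58,0],[0,0,0.125],8.5],
    [[-2.47,1.58,0],[0,0,0.125],8.5],
    [[-2.47,1.58,0],[0,0,0.125],8.5],
    [[-2.47,1.58,0],[0,0,0.125],8.5],
    [[-2.47,1.58,0],[0,0,0.125],8.5],
    [[-2.47,1.58,0],[0,0,0.125],8.5],
    [[-2.47,1.58,0],[0,0,0.125],8.5],
    [[-2.47,1.58,0],[0,0,0.125],8.5],
    [[-2.47,1.58,0],[0,0,0.125],8.5],
    [[-2.47,1.58,0],[0,0,0.125],8.5],
    [[-2.47,1.58,0],[0,0,0.125],8.5],
    [[-2.47,1.58,0],[0,0,0.125],8.5],
    [[-2.47,1.58,0],[0,0,0.125],8.5],
    [[-2.47,1.58,0],[0,0,0.125],8.5],
    [[-2.47,1.58,0],[0,0,0.125],8.5]
  ]
}}

```text
clock: 3.0
position: [0.4799, 0.1871, 0.4047]
tool_rot: [-3.141, -0.0, 0.219]
force: [-0.1, 0.6, -0.1]
grip_width: 0.085
finger_force: 0.0
```

Run:
```python
from h import *
np.set_printoptions(precision=4,suppress=True)
st=bot.observe(); info(); print(st['clock'],st['qpos'])
f=bot.grab_frame('wrist')
for n,z in (('tier_center',.107),('caddy',0)):
    for m in bot.mark_of(n,f)[:3]: print(n,np.round(m['at']),round(m['p'],2),onz(f,m['at'],z,st))
im=f['frame'].copy(); hsv=cv2.cvtColor(im,cv2.COLOR_RGB2HSV)
blue=((hsv[...,0]>100)&(hsv[...,0]<130)&(hsv[...,1]>120)).astype(np.uint8)
n,l,s,c=cv2.connectedComponentsWithStats(blue); print(s,c)
k=1+s[1:,4].argmax(); ys,xs=np.nonzero(l==k)
P=np.array([onz(f,(x,y),.124,st)[:2] for x,y in zip(xs,ys)],np.float32)
r=cv2.minAreaRect(P); print(r)
def rect(z,L,W,c,a,col):
    q=np.radians(a);M=np.array([[np.cos(q),-np.sin(q)],[np.sin(q),np.cos(q)]])
    p=np.array([[L,W],[L,-W],[-L,-W],[-L,W]])/2@M.T+c
    cv2.polylines(im,[np.round(proj(f,np.c_[p,np.full(4,z)],st)).astype(int)],True,col,1)
rect(.124,.096,.064,r[0],13,(255,0,0)); rect(.09,.096,.064,r[0],13,(255,255,0))
save({'frame':im},'w1.png')
```

```text
grip [0.4799 0.1871 0.25  ] psi 12.55 tau 0.01 roll -0.01
3.0 [-0.9928  0.4206  0.679   1.9114 -0.3279  0.9215 -1.507 ]
tier_center [ 97. 181.] 0.88 [0.4524 0.3229 0.107 ]
tier_center [259. 180.] 0.87 [0.4833 0.1881 0.107 ]
tier_center [211. 266.] 0.57 [0.3922 0.2144 0.107 ]
caddy [340. 254.] 0.78 [0.3792 0.058  0.    ]
[[     0      0    512    384 174774]
 [   185    119    114    175  10565]
 [     8    133    159     96  11269]] [[266.6897 191.9929]
 [248.0516 194.9684]
 [ 88.9385 180.6032]]
((0.45637720823287964, 0.32047179341316223), (0.07152481377124786, 0.11441436409950256), 16.77316665649414)
```

View pics/w1.png

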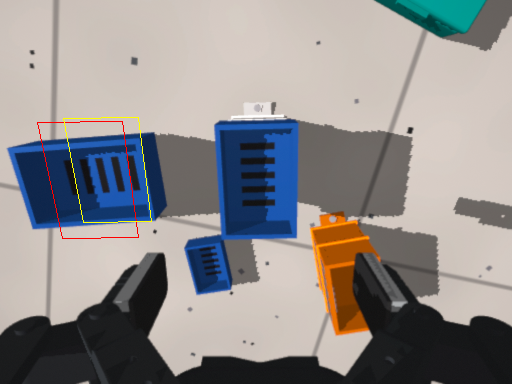

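The wrist picture shows the middle tier at centre (rim corners about (215,121), (298,121), (297,238), (221,239)) on the white caddy. The large tier is at left, the small one at (208,265), and the orange caddy at (340,265). My rectangle landed on the big tier because its blob was larger, so I'll redo it on the right one.

Run:
```python
from h import *
np.set_printoptions(precision=4,suppress=True)
st=bot.observe(); f=bot.grab_frame('wrist'); hsv=cv2.cvtColor(f['frame'],cv2.COLOR_RGB2HSV)
blue=((hsv[...,0]>100)&(hsv[...,0]<130)&(hsv[...,1]>120)).astype(np.uint8)
l=np.zeros_like(blue);l[105:241,205:310]=blue[105:241,205:310]
# drop stray small tier
n,l2,s,c=cv2.connectedComponentsWithStats(l); 
for k in [1+s[1:,4].argmax()]:
    m=(l2==k); m[236:,:216]=0
    ys,xs=np.nonzero(m)
    P=np.array([onz(f,(x,y),.124,st)[:2] for x,y in zip(xs,ys)],np.float32)
    r=cv2.minAreaRect(P); print(s[k],r)
c=np.array(r[0]); 
q=np.radians(13)
# side edges fit
u=np.array([np.cos(q),np.sin(q)]);v=np.array([-u[1],u[0]])
a=(P-c)@u;b=(P-c)@v
for sgn in(1,-1):
    bins=[(t,(b[(abs(a-t)<.002)]*sgn).max()*sgn) for t in np.arange(-.04,.041,.01)]
    k=np.polyfit(*np.array(bins).T,1); print('yaw',13+np.degrees(np.arctan(k[0])),'off',k[1])
print(a.min(),a.max())
T=cur(); T1=step(T,pose([.481,.188,.107],13,-35)@np.array([[1,0,0,0],[0,1,0,0],[0,0,1,-.07],[0,0,0,1]]),10)
```

```text
[ 205  119   94  122 8616] ((0.48436591029167175, 0.19233280420303345), (0.10013319551944733, 0.06846173107624054), 13.497472763061523)
yaw 14.045676402043247 off 0.029373389677649308
yaw 13.712934321733456 off -0.033859609708474576
-0.050310233075080014 0.050293634324804305
10 x [1.58, 0.01, 0.76] [-0.0, -0.061, -0.0]
```

Run:
```python
from h import *
b=np.eye(4);b[2,3]=-.07
T=pose([.484,.190,.107],13.7,-35)@b
step(cur(),T,10)
```

```text
10 x [1.61, -0.02, 0.75] [-0.0, -0.061, -0.001]
```

Emit:
{"api": "arm_command", "payload": {
  "deltas": [
    [[1.61,-0.02,0.75],[0,-0.061,-0.001],8.5],
    [[1.61,-0.02,0.75],[0,-0.061,-0.001],8.5],
    [[1.61,-0.02,0.75],[0,-0.061,-0.001],8.5],
    [[1.61,-0.02,0.75],[0,-0.061,-0.001],8.5],
    [[1.61,-0.02,0.75],[0,-0.061,-0.001],8.5],
    [[1.61,-0.02,0.75],[0,-0.061,-0.001],8.5],
    [[1.61,-0.02,0.75],[0,-0.061,-0.001],8.5],
    [[1.61,-0.02,0.75],[0,-0.061,-0.001],8.5],
    [[1.61,-0.02,0.75],[0,-0.061,-0.001],8.5],
    [[1.61,-0.02,0.75],[0,-0.061,-0.001],8.5]
  ]
}}

```text
clock: 4.2
position: [0.6098, 0.2213, 0.2894]
tool_rot: [-3.136, 0.613, 0.239]
force: [-0.4, 0.5, 0.5]
grip_width: 0.0855
finger_force: 0.0
```

Run:
```python
from h import *
np.set_printoptions(precision=4,suppress=True)
st=bot.observe(); info(); print(st['clock'],st['qpos'])
f=bot.grab_frame('wrist')
for m in bot.mark_of('tier_center',f)[:3]: print(np.round(m['at']),round(m['p'],2),onz(f,m['at'],.107,st))
im=f['frame'].copy()
def rect(z,L,W,c,a,col):
    q=np.radians(a);M=np.array([[np.cos(q),-np.sin(q)],[np.sin(q),np.cos(q)]])
    p=np.array([[L,W],[L,-W],[-L,-W],[-L,W]])/2@M.T+c
    cv2.polylines(im,[np.round(proj(f,np.c_[p,np.full(4,z)],st)).astype(int)],True,col,1)
rect(.124,.096,.064,[.484,.190],13.7,(255,0,0)); rect(.09,.096,.064,[.484,.190],13.7,(255,255,0))
save({'frame':im},'w2.png')
step(cur(),pose([.484,.190,.107],13.7,-35)@np.array([[1,0,0,0],[0,1,0,0],[0,0,1,.004],[0,0,0,1]]),6)
```

```text
grip [0.5232 0.201  0.1628] psi 13.54 tau -35.1 roll -0.25
4.2 [-0.6986  0.9258  0.5296  1.3842 -0.4099  1.5741 -1.4169]
[264. 217.] 0.83 [0.4855 0.1898 0.107 ]
[207. 216.] 0.73 [0.4786 0.225  0.107 ]
[ 47. 156.] 0.67 [0.5144 0.3084 0.107 ]
6 x [-0.04, 0.01, 1.19] [-0.001, 0.001, -0.0]
```

View pics/w2.png

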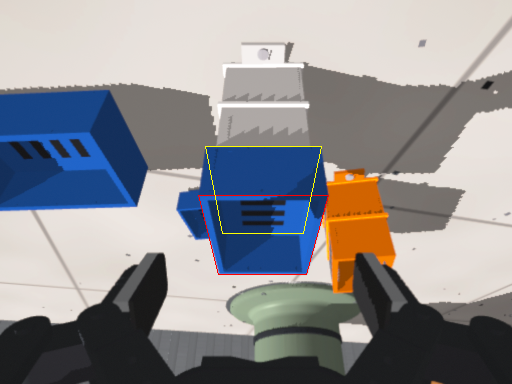

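The overlay fits the rim (red, (200,195)-(327,195)) and the underside to about a millimetre, and the orange caddy stays outside the finger path. Moving in and closing.

Emit:
{"api": "arm_command", "payload": {
  "deltas": [
    [[-0.04,0.01,1.2],[0,0,0],8.5],
    [[-0.04,0.01,1.2],[0,0,0],8.5],
    [[-0.04,0.01,1.2],[0,0,0],8.5],
    [[-0.04,0.01,1.2],[0,0,0],8.5],
    [[-0.04,0.01,1.2],[0,0,0],8.5],
    [[-0.04,0.01,1.2],[0,0,0],8.5],
    [[0,0,0],[0,0,0],5.5],
    [[0,0,0],[0,0,0],5.5],
    [[0,0,0],[0,0,0],5.5],
    [[0,0,0],[0,0,0],5.5],
    [[0,0,0],[0,0,0],5.5],
    [[0,0,0],[0,0,0],5.5]
  ],
  "newtons": 60
}}

```text
clock: 5.5
position: [0.5672, 0.2099, 0.2332]
tool_rot: [-3.138, 0.61, 0.236]
force: [-1.4, -2.9, 2.5]
grip_width: 0.063
finger_force: 66.7
```

Run:
```python
from h import *
np.set_printoptions(precision=4,suppress=True)
st=bot.observe(); info(); print(st)
T=cur(); U=T.copy(); U[2,3]+=.03; step(T,U,10); V=U.copy(); V[2,3]+=.12; step(U,V,6)
```

```text
grip [0.4809 0.1898 0.1064] psi 13.41 tau -34.94 roll -0.17
{'clock': 5.5, 'qpos': array([-0.7229,  0.9368,  0.5101,  1.5441, -0.4317,  1.4108, -1.3872]), 'qd': array([-0.0013, -0.0004,  0.0007, -0.0015, -0.0003, -0.0012, -0.0004]), 'joint_efforts': array([  -0.3784, -108.244 ,   19.2545,  -24.7201,   -0.0641,    2.3213,
         -0.0446]), 'position': array([0.5672, 0.2099, 0.2332]), 'tool_rot': array([-3.1381,  0.6098,  0.2361]), 'force': array([-1.3842, -2.8615,  2.5224]), 'moment': array([-0.2374, -0.0131,  0.2566]), 'finger_force': 66.74404848134145, 'grip_width': 0.06297603956835046}
10 x [-0.17, -0.0, -0.25] [0.0, -0.0, -0.0]
6 x [-1.15, -0.01, -1.64] [0.0, -0.0, -0.0]
```

Emit:
{"api": "arm_command", "payload": {
  "deltas": [
    [[-0.17,0,-0.25],[0,0,0],5.5],
    [[-0.17,0,-0.25],[0,0,0],5.5],
    [[-0.17,0,-0.25],[0,0,0],5.5],
    [[-0.17,0,-0.25],[0,0,0],5.5],
    [[-0.17,0,-0.25],[0,0,0],5.5],
    [[-0.17,0,-0.25],[0,0,0],5.5],
    [[-0.17,0,-0.25],[0,0,0],5.5],
    [[-0.17,0,-0.25],[0,0,0],5.5],
    [[-0.17,0,-0.25],[0,0,0],5.5],
    [[-0.17,0,-0.25],[0,0,0],5.5]
  ]
}}

```text
clock: 6.5
position: [0.5675, 0.21, 0.2635]
tool_rot: [-3.138, 0.61, 0.236]
force: [0.6, -0.4, -2.1]
grip_width: 0.0635
finger_force: 67.1
```

Run:
```python
from h import *
np.set_printoptions(precision=4,suppress=True)
st=bot.observe(); info(); print(st['force'],st['grip_width'],st['clock'],st['finger_force'])
f=bot.grab_frame('wrist'); save(f,'w3.png')
T=cur(); V=T.copy(); V[2,3]+=.12; step(T,V,5)
step(V,pose([.5,-.02,.20],90,55),20); info(V)
```

```text
grip [0.4812 0.1898 0.1367] psi 13.42 tau -34.95 roll -0.17
[ 0.6438 -0.416  -2.1234] 0.06353788602534491 6.5 67.13335094740614
5 x [-1.37, -0.01, -1.97] [0.0, -0.0, 0.0]
20 x [-1.89, 1.12, 0.05] [0.013, 0.065, -0.072]
grip [0.4814 0.1899 0.2571] psi 13.41 tau -34.92 roll -0.17
```

View pics/w3.png

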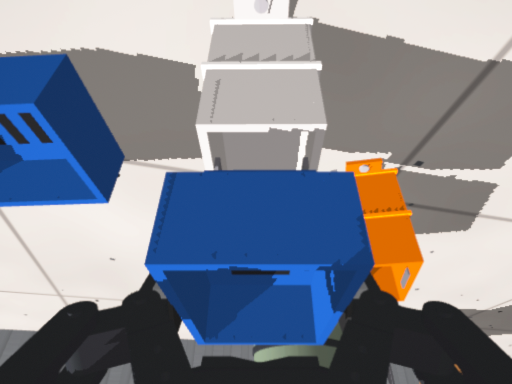

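The tier came straight out: its foot is clear of the caddy's top opening at about (260,150), and it sits square between the fingers at (260,220). Now up and over to the ledge.

Emit:
{"api": "arm_command", "payload": {
  "deltas": [
    [[-1.37,0,-1.97],[0,0,0],5.5],
    [[-1.37,0,-1.97],[0,0,0],5.5],
    [[-1.37,0,-1.97],[0,0,0],5.5],
    [[-1.37,0,-1.97],[0,0,0],5.5],
    [[-1.37,0,-1.97],[0,0,0],5.5],
    [[-1.89,1.12,0.05],[0.013,0.065,-0.072],5.5],
    [[-1.89,1.12,0.05],[0.013,0.065,-0.072],5.5],
    [[-1.89,1.12,0.05],[0.013,0.065,-0.072],5.5],
    [[-1.89,1.12,0.05],[0.013,0.065,-0.072],5.5],
    [[-1.89,1.12,0.05],[0.013,0.065,-0.072],5.5],
    [[-1.89,1.12,0.05],[0.013,0.065,-0.072],5.5],
    [[-1.89,1.12,0.05],[0.013,0.065,-0.072],5.5],
    [[-1.89,1.12,0.05],[0.013,0.065,-0.072],5.5],
    [[-1.89,1.12,0.05],[0.013,0.065,-0.072],5.5],
    [[-1.89,1.12,0.05],[0.013,0.065,-0.072],5.5]
  ]
}}

```text
clock: 8.05
position: [0.4696, 0.0231, 0.4095]
tool_rot: [-2.847, -0.169, 0.854]
force: [0.3, -0.8, -1.3]
grip_width: 0.0632
finger_force: 67.1
```

Run:
```python
from h import *
np.set_printoptions(precision=3,suppress=True)
st=bot.observe(); info(); print(st['clock'],st['qpos'],st['force'])
step(cur(),pose([.5,-.02,.12],90,55.05),12)
```

```text
grip [0.452 0.071 0.264] psi 51.85 tau 10.13 roll -16.65
8.05 [-0.401  0.332  0.419  1.973 -0.524  1.053 -0.379] [ 0.325 -0.775 -1.286]
12 x [-1.93, 1.09, 0.6] [0.01, 0.054, -0.06]
```

Emit:
{"api": "arm_command", "payload": {
  "deltas": [
    [[-1.93,1.09,0.6],[0.01,0.054,-0.06],5.5],
    [[-1.93,1.09,0.6],[0.01,0.054,-0.06],5.5],
    [[-1.93,1.09,0.6],[0.01,0.054,-0.06],5.5],
    [[-1.93,1.09,0.6],[0.01,0.054,-0.06],5.5],
    [[-1.93,1.09,0.6],[0.01,0.054,-0.06],5.5],
    [[-1.93,1.09,0.6],[0.01,0.054,-0.06],5.5],
    [[-1.93,1.09,0.6],[0.01,0.054,-0.06],5.5],
    [[-1.93,1.09,0.6],[0.01,0.054,-0.06],5.5],
    [[-1.93,1.09,0.6],[0.01,0.054,-0.06],5.5],
    [[-1.93,1.09,0.6],[0.01,0.054,-0.06],5.5],
    [[-1.93,1.09,0.6],[0.01,0.054,-0.06],5.5],
    [[-1.93,1.09,0.6],[0.01,0.054,-0.06],5.5]
  ]
}}

```text
clock: 9.25
position: [0.4997, -0.1477, 0.2082]
tool_rot: [-3.139, -0.955, 1.567]
force: [0.8, 0.6, -0.8]
grip_width: 0.063
finger_force: 67.2
```

Run:
```python
from h import *
np.set_printoptions(precision=3,suppress=True)
st=bot.observe(); info(); print(st['clock'],st['qpos'],st['force'])
step(cur(),pose([.5,-.02,.055],90,55.05),10)
f=bot.grab_frame('scene'); g=bot.grab_frame('wrist')
cv2.imwrite('pics/s4.png',np.hstack([cv2.resize(f['frame'][120:280,180:340],(384,384),interpolation=cv2.INTER_CUBIC),g['frame'][:,64:448]])[:,:,::-1])
```

```text
grip [ 0.5   -0.021  0.119] psi 89.86 tau 54.72 roll -0.07
9.25 [ 0.351  0.83   0.066  1.883 -0.992  1.202  1.164] [ 0.754  0.641 -0.774]
10 x [-0.52, 0.0, 0.38] [0.0, 0.001, -0.0]
```

View pics/s4.png

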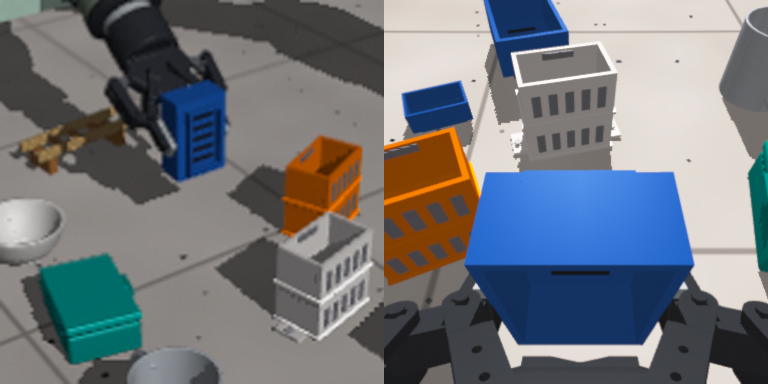

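The tier is upright over the bare ledge (left view, (193,130)), with its foot side facing left and its open side toward the tool. Now lowering it.

Emit:
{"api": "arm_command", "payload": {
  "deltas": [
    [[-0.52,0,0.38],[0,0.001,0],5.5],
    [[-0.52,0,0.38],[0,0.001,0],5.5],
    [[-0.52,0,0.38],[0,0.001,0],5.5],
    [[-0.52,0,0.38],[0,0.001,0],5.5],
    [[-0.52,0,0.38],[0,0.001,0],5.5],
    [[-0.52,0,0.38],[0,0.001,0],5.5],
    [[-0.52,0,0.38],[0,0.001,0],5.5],
    [[-0.52,0,0.38],[0,0,0],5.5],
    [[-0.52,0,0.38],[0,0,0],5.5],
    [[-0.52,0,0.38],[0,0,0],5.5],
    [[-0.16,0,0.11],[0,0,0],5.5],
    [[-0.16,0,0.11],[0,0,0],5.5],
    [[0,0,0],[0,0,0],5.5]
  ]
}}

```text
clock: 10.65
position: [0.4993, -0.1458, 0.1406]
tool_rot: [-3.136, -0.96, 1.563]
force: [0.4, 0.6, -1.4]
grip_width: 0.0634
finger_force: 67.2
```

Run:
```python
from h import *
np.set_printoptions(precision=3,suppress=True)
st=bot.observe(); info(); print(st['clock'],st['force'],st['moment'])
step(cur(),pose([.5,-.02,.045],90,55.05),6)
```

```text
grip [ 0.499 -0.019  0.052] psi 89.81 tau 55.01 roll -0.2
10.65 [ 0.4    0.565 -1.444] [-1.05  -0.054 -0.023]
6 x [-0.1, 0.01, 0.05] [0.0, 0.0, -0.001]
```

Emit:
{"api": "arm_command", "payload": {
  "deltas": [
    [[-0.08,0,0.06],[0,0,0],5.5],
    [[-0.08,0,0.06],[0,0,0],5.5],
    [[-0.08,0,0.06],[0,0,0],5.5],
    [[-0.08,0,0.06],[0,0,0],5.5],
    [[-0.08,0,0.06],[0,0,0],5.5],
    [[0,0,0],[0,0,0],5.5]
  ]
}}

```text
clock: 11.25
position: [0.4992, -0.1456, 0.1355]
tool_rot: [-3.136, -0.96, 1.563]
force: [-0.0, -0.5, -1.3]
grip_width: 0.0635
finger_force: 67.2
```

Emit:
{"api": "arm_command", "payload": {
  "deltas": [
    [[-0.08,0,0.06],[0,0,0],5.5],
    [[-0.08,0,0.06],[0,0,0],5.5],
    [[0,0,0],[0,0,0],5.5]
  ]
}}

```text
clock: 11.55
position: [0.4992, -0.1455, 0.1335]
tool_rot: [-3.135, -0.96, 1.563]
force: [1.0, -1.0, -1.1]
grip_width: 0.0633
finger_force: 67.2
```

Emit:
{"api": "arm_command", "payload": {
  "deltas": [
    [[-0.08,0,0.06],[0,0,0],5.5],
    [[-0.08,0,0.06],[0,0,0],5.5],
    [[0,0,0],[0,0,0],5.5]
  ]
}}

```text
clock: 11.85
position: [0.4993, -0.1457, 0.1326]
tool_rot: [-3.137, -0.962, 1.563]
force: [-3.2, -6.0, 19.7]
grip_width: 0.0637
finger_force: 69.1
```

Emit:
{"api": "arm_command", "payload": {
  "deltas": [
    [[0.06,0,-0.04],[0,0,0],5.5],
    [[0,0,0],[0,0,0],5.5],
    [[0,0,0],[0,0,0],6.6],
    [[0,0,0],[0,0,0],6.8],
    [[0,0,0],[0,0,0],7.2],
    [[0,0,0],[0,0,0],7.8],
    [[0,0,0],[0,0,0],8.5],
    [[0,0,0],[0,0,0],8.5],
    [[0,0,0],[0,0,0],8.5]
  ]
}}

```text
clock: 12.75
position: [0.4993, -0.1454, 0.1324]
tool_rot: [-3.136, -0.96, 1.563]
force: [0.4, 0.4, -0.8]
grip_width: 0.0855
finger_force: 0.0
```

Run:
```python
from h import *
np.set_printoptions(precision=3,suppress=True)
st=bot.observe(); info(); print(st['clock'],st['force'],st['grip_width'])
f=bot.grab_frame('scene'); g=bot.grab_frame('wrist')
for m in bot.mark_of('tier_center',g)[:2]: print(m, onz(g,m['at'],.048,st))
for m in bot.mark_of('tier_center',f)[:4]: print(m, onz(f,m['at'],.048))
cv2.imwrite('pics/s5.png',np.hstack([cv2.resize(f['frame'][120:280,180:340],(384,384),interpolation=cv2.INTER_CUBIC),g['frame'][:,64:448]])[:,:,::-1])
T=cur(); V=T.copy(); V[:3,3]-=.11*T[:3,2]; step(T,V,8)
```

```text
grip [ 0.499 -0.019  0.044] psi 89.81 tau 55.01 roll -0.19
12.75 [ 0.407  0.356 -0.752] 0.08548666744230857
{'at': [91.9, 47.3], 'p': 0.86} [0.371 0.164 0.048]
{'at': [262.5, 276.0], 'p': 0.66} [ 0.5   -0.02   0.048]
{'at': [382.3, 264.5], 'p': 0.87} [0.439 0.368 0.048]
{'at': [263.2, 195.7], 'p': 0.76} [ 0.486 -0.029  0.048]
8 x [0.0, -0.0, -1.38] [0.0, 0.0, 0.0]
```

View pics/s5.png

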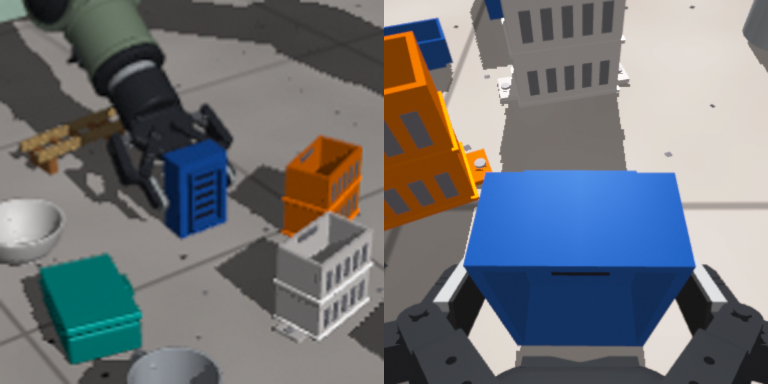

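The tier stands steadily on its short end and is released; the fingers are clear on both sides (right view, (450,300) and (715,290)). I'll retreat and swing round to the foot side, with the camera side up to stay clear of the caddy.

Run:
```python
from h import *
T=cur(); V=T.copy(); V[:3,3]-=.11*T[:3,2]; info(V)
M=pose([.5,-.02,.27],180,10)
step(V,M,18)
S=np.linalg.inv(V)@M
for k in (.25,.5,.75): info(V@np.real(expm(logm(S)*k)))
B=pose([.499,-.0195,.048],269.8,50)@np.array([[1,0,0,0],[0,1,0,0],[0,0,1,-.09],[0,0,0,1]]);info(B)
step(M,B,14)
```

```text
grip [ 0.4993 -0.1088  0.1068] psi 89.81 tau 55.01 roll -0.19
18 x [1.39, 1.29, -0.47] [0.048, -0.034, -0.075]
grip [ 0.5214 -0.0998  0.1511] psi 111.78 tau 44.78 roll 6.81
grip [ 0.5307 -0.0779  0.1956] psi 134.88 tau 32.54 roll 9.35
grip [ 0.5237 -0.049   0.2362] psi 158.0 tau 20.29 roll 6.91
grip [0.4992 0.0494 0.1059] psi -90.2 tau 50.0 roll 0.0
14 x [-1.42, 1.55, 0.87] [0.057, 0.039, -0.099]
```

Emit:
{"api": "arm_command", "payload": {
  "deltas": [
    [[0,0,-1.38],[0,0,0],8.5],
    [[0,0,-1.38],[0,0,0],8.5],
    [[0,0,-1.38],[0,0,0],8.5],
    [[0,0,-1.38],[0,0,0],8.5],
    [[0,0,-1.38],[0,0,0],8.5],
    [[0,0,-1.38],[0,0,0],8.5],
    [[0,0,-1.38],[0,0,0],8.5],
    [[0,0,-1.38],[0,0,0],8.5]
  ]
}}

```text
clock: 13.75
position: [0.4991, -0.2369, 0.1964]
tool_rot: [-3.136, -0.96, 1.563]
force: [1.0, -0.8, 0.1]
grip_width: 0.0848
finger_force: 0.0
```

Emit:
{"api": "arm_command", "payload": {
  "deltas": [
    [[1.39,1.29,-0.47],[0.048,-0.034,-0.075],8.5],
    [[1.39,1.29,-0.47],[0.048,-0.034,-0.075],8.5],
    [[1.39,1.29,-0.47],[0.048,-0.034,-0.075],8.5],
    [[1.39,1.29,-0.47],[0.048,-0.034,-0.075],8.5],
    [[1.39,1.29,-0.47],[0.048,-0.034,-0.075],8.5],
    [[1.39,1.29,-0.47],[0.048,-0.034,-0.075],8.5],
    [[1.39,1.29,-0.47],[0.048,-0.034,-0.075],8.5],
    [[1.39,1.29,-0.47],[0.048,-0.034,-0.075],8.5],
    [[1.39,1.29,-0.47],[0.048,-0.034,-0.075],8.5],
    [[1.39,1.29,-0.47],[0.048,-0.034,-0.075],8.5],
    [[1.39,1.29,-0.47],[0.048,-0.034,-0.075],8.5],
    [[1.39,1.29,-0.47],[0.048,-0.034,-0.075],8.5],
    [[1.39,1.29,-0.47],[0.048,-0.034,-0.075],8.5],
    [[1.39,1.29,-0.47],[0.048,-0.034,-0.075],8.5],
    [[1.39,1.29,-0.47],[0.048,-0.034,-0.075],8.5],
    [[1.39,1.29,-0.47],[0.048,-0.034,-0.075],8.5],
    [[1.39,1.29,-0.47],[0.048,-0.034,-0.075],8.5],
    [[1.39,1.29,-0.47],[0.048,-0.034,-0.075],8.5]
  ]
}}

```text
clock: 15.55
position: [0.5276, -0.0201, 0.4236]
tool_rot: [-3.139, -0.18, 3.139]
force: [0.4, 0.1, 1.2]
grip_width: 0.085
finger_force: 0.0
```

Run:
```python
from h import *
np.set_printoptions(precision=3,suppress=True)
st=bot.observe(); info(); print(st['clock'],st['qpos'])
M=cur();B=pose([.499,-.0195,.048],269.8,50)@np.array([[1,0,0,0],[0,1,0,0],[0,0,1,-.10],[0,0,0,1]]);info(B)
step(M,B,14); S=np.linalg.inv(M)@B
for k in (.25,.5,.75): info(M@np.real(expm(logm(S)*k)))
```

```text
grip [ 0.5   -0.02   0.271] psi 179.9 tau 10.31 roll -0.14
15.55 [-0.106  0.393  0.047  1.77  -0.029  1.159  1.522]
grip [0.499 0.057 0.112] psi -90.2 tau 50.0 roll 0.0
14 x [-1.44, 1.6, 0.81] [0.057, 0.039, -0.099]
grip [0.521 0.005 0.237] psi -158.05 tau 19.39 roll -6.21
grip [0.527 0.03  0.197] psi -135.14 tau 30.18 roll -8.35
grip [0.518 0.049 0.155] psi -112.23 tau 40.96 roll -6.14
```

Emit:
{"api": "arm_command", "payload": {
  "deltas": [
    [[-1.44,1.6,0.81],[0.057,0.039,-0.099],8.5],
    [[-1.44,1.6,0.81],[0.057,0.039,-0.099],8.5],
    [[-1.44,1.6,0.81],[0.057,0.039,-0.099],8.5],
    [[-1.44,1.6,0.81],[0.057,0.039,-0.099],8.5],
    [[-1.44,1.6,0.81],[0.057,0.039,-0.099],8.5],
    [[-1.44,1.6,0.81],[0.057,0.039,-0.099],8.5],
    [[-1.44,1.6,0.81],[0.057,0.039,-0.099],8.5],
    [[-1.44,1.6,0.81],[0.057,0.039,-0.099],8.5],
    [[-1.44,1.6,0.81],[0.057,0.039,-0.099],8.5],
    [[-1.44,1.6,0.81],[0.057,0.039,-0.099],8.5],
    [[-1.44,1.6,0.81],[0.057,0.039,-0.099],8.5],
    [[-1.44,1.6,0.81],[0.057,0.039,-0.099],8.5],
    [[-1.44,1.6,0.81],[0.057,0.039,-0.099],8.5],
    [[-1.44,1.6,0.81],[0.057,0.039,-0.099],8.5]
  ]
}}

```text
clock: 16.95
position: [0.499, 0.1765, 0.2108]
tool_rot: [3.128, -0.874, -1.559]
force: [0.6, -0.0, 0.0]
grip_width: 0.0851
finger_force: 0.0
```

Run:
```python
from h import *
np.set_printoptions(precision=4,suppress=True)
st=bot.observe(); info(); print(st['clock'],st['qpos'])
f=bot.grab_frame('wrist')
for m in bot.mark_of('tier_center',f)[:3]: print(np.round(m['at']),round(m['p'],2),onz(f,m['at'],.048,st))
im=f['frame'].copy()
# standing tier: tray box x(world)=64, y=34, z 0..96
for y,col in((-.017,(255,0,0)),(.017,(255,255,0))):
    q=np.array([[.032,y,0],[.032,y,.096],[-.032,y,.096],[-.032,y,0]])+[.499,-.0195,0]
    cv2.polylines(im,[np.round(proj(f,q,st)).astype(int)],True,col,1)
save({'frame':im},'w6.png')
step(cur(),pose([.499,-.0195,.048],269.8,50)@np.array([[1,0,0,0],[0,1,0,0],[0,0,1,.004],[0,0,0,1]]),8)
```

```text
grip [0.4983 0.0578 0.1115] psi -89.91 tau 50.08 roll 0.49
16.95 [-0.5641  0.8128 -0.1014  1.85    0.7703  1.2501  1.94  ]
[259. 199.] 0.71 [ 0.498  -0.0201  0.048 ]
8 x [0.03, -0.03, 1.3] [0.0, -0.0, 0.002]
```

View pics/w6.png

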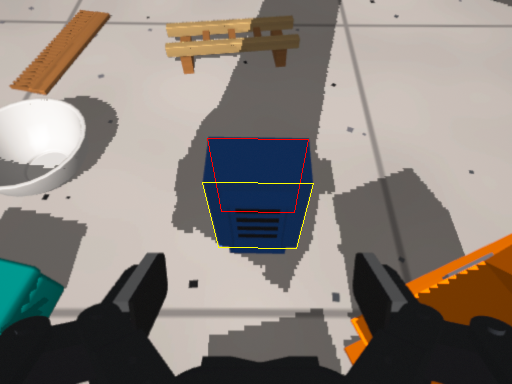

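The overlay of the standing tier fits the picture (front face (203,183)-(313,248)), and the orange caddy at lower right stays outside the right finger's path. Moving in and gripping.

Emit:
{"api": "arm_command", "payload": {
  "deltas": [
    [[0.03,-0.03,1.3],[0,0,0],8.5],
    [[0.03,-0.03,1.3],[0,0,0],8.5],
    [[0.03,-0.03,1.3],[0,0,0],8.5],
    [[0.03,-0.03,1.3],[0,0,0],8.5],
    [[0.03,-0.03,1.3],[0,0,0],8.5],
    [[0.03,-0.03,1.3],[0,0,0],8.5],
    [[0.03,-0.03,1.3],[0,0,0],8.5],
    [[0.03,-0.03,1.3],[0,0,0],8.5],
    [[0,0,0],[0,0,0],7],
    [[0,0,0],[0,0,0],6],
    [[0,0,0],[0,0,0],5.5],
    [[0,0,0],[0,0,0],5.5],
    [[0,0,0],[0,0,0],5.5]
  ],
  "newtons": 60
}}

```text
clock: 18.35
position: [0.5008, 0.0954, 0.1462]
tool_rot: [3.13, -0.872, -1.564]
force: [0.6, 0.1, -1.5]
grip_width: 0.0632
finger_force: 64.3
```

Run:
```python
from h import *
np.set_printoptions(precision=4,suppress=True)
st=bot.observe(); info(); print(st['clock'],st['qpos'],st['force'],st['grip_width'],st['finger_force'])
T=cur();V=T.copy();V[2,3]+=.16; step(T,V,8)
M=pose([.5,-.1,.25],225,5); step(V,M,12)
P=pose([.527,-.251,.15],187.1,-40); step(M,P,12)
for a,b in((V,M),(M,P)):
  S=np.linalg.inv(a)@b
  for k in (.33,.67,1): info(a@np.real(expm(logm(S)*k)))
```

```text
grip [ 0.4998 -0.023   0.0466] psi -90.11 tau 49.94 roll 0.45
18.35 [-0.48    0.9043 -0.0425  1.9323  0.8993  1.0714  1.865 ] [ 0.6439  0.1143 -1.5222] 0.06324813222571467 64.31351959705353
8 x [1.53, 0.02, -1.29] [0.0, 0.0, 0.0]
12 x [1.7, -0.71, 0.03] [-0.03, -0.062, 0.06]
12 x [1.6, -0.88, 0.8] [0.017, -0.063, 0.054]
grip [ 0.5078 -0.0442  0.2271] psi -104.7 tau 35.34 roll -3.68
grip [ 0.508  -0.0716  0.2424] psi -120.34 tau 19.68 roll -3.84
grip [ 0.5  -0.1   0.25] psi -135.0 tau 5.0 roll 0.0
grip [ 0.5117 -0.1517  0.2207] psi -147.35 tau -9.72 roll -3.35
grip [ 0.5204 -0.2034  0.1869] psi -160.55 tau -25.28 roll -3.35
grip [ 0.527 -0.251  0.15 ] psi -172.9 tau -40.0 roll 0.0
```

Run:
```python
from h import *
T=cur(); o=T[:3,:3].T@(np.array([.499,-.0195,.048])-T[:3,3]); o[1]=0; print(o); np.save('o.npy',o)
```

```text
[-0.00123089  0.          0.15112791]
```

Emit:
{"api": "arm_command", "payload": {
  "deltas": [
    [[1.53,0,-1.29],[0,0,0],5.5],
    [[1.53,0,-1.29],[0,0,0],5.5],
    [[1.53,0,-1.29],[0,0,0],5.5],
    [[1.53,0,-1.29],[0,0,0],5.5],
    [[1.53,0,-1.29],[0,0,0],5.5],
    [[1.53,0,-1.29],[0,0,0],5.5],
    [[1.53,0,-1.29],[0,0,0],5.5],
    [[1.53,0,-1.29],[0,0,0],5.5],
    [[1.7,-0.71,0.03],[-0.03,-0.062,0.06],5.5],
    [[1.7,-0.71,0.03],[-0.03,-0.062,0.06],5.5],
    [[1.7,-0.71,0.03],[-0.03,-0.062,0.06],5.5],
    [[1.7,-0.71,0.03],[-0.03,-0.062,0.06],5.5],
    [[1.7,-0.71,0.03],[-0.03,-0.062,0.06],5.5],
    [[1.7,-0.71,0.03],[-0.03,-0.062,0.06],5.5],
    [[1.7,-0.71,0.03],[-0.03,-0.062,0.06],5.5],
    [[1.7,-0.71,0.03],[-0.03,-0.062,0.06],5.5],
    [[1.7,-0.71,0.03],[-0.03,-0.062,0.06],5.5],
    [[1.7,-0.71,0.03],[-0.03,-0.062,0.06],5.5],
    [[1.7,-0.71,0.03],[-0.03,-0.062,0.06],5.5],
    [[1.7,-0.71,0.03],[-0.03,-0.062,0.06],5.5]
  ]
}}

```text
clock: 20.35
position: [0.5104, -0.0908, 0.4053]
tool_rot: [-3.137, -0.085, -2.361]
force: [0.0, 0.3, -0.4]
grip_width: 0.0636
finger_force: 64.5
```

Run:
```python
from h import *
np.set_printoptions(precision=4,suppress=True)
st=bot.observe(); info(); print(st['clock'],st['qpos'],st['force'],st['grip_width'])
step(cur(),pose([.527,-.251,.16],187.1,-40),12)
```

```text
grip [ 0.5017 -0.1005  0.2511] psi -135.26 tau 4.86 roll -0.28
20.35 [ 0.0949  0.3643 -0.0684  1.8592  0.1077  0.9766  2.3187] [ 0.0379  0.3457 -0.404 ] 0.06355503847369072
12 x [1.58, -0.88, 0.73] [0.017, -0.063, 0.054]
```

Emit:
{"api": "arm_command", "payload": {
  "deltas": [
    [[1.58,-0.88,0.73],[0.017,-0.063,0.054],5.5],
    [[1.58,-0.88,0.73],[0.017,-0.063,0.054],5.5],
    [[1.58,-0.88,0.73],[0.017,-0.063,0.054],5.5],
    [[1.58,-0.88,0.73],[0.017,-0.063,0.054],5.5],
    [[1.58,-0.88,0.73],[0.017,-0.063,0.054],5.5],
    [[1.58,-0.88,0.73],[0.017,-0.063,0.054],5.5],
    [[1.58,-0.88,0.73],[0.017,-0.063,0.054],5.5],
    [[1.58,-0.88,0.73],[0.017,-0.063,0.054],5.5],
    [[1.58,-0.88,0.73],[0.017,-0.063,0.054],5.5],
    [[1.58,-0.88,0.73],[0.017,-0.063,0.054],5.5],
    [[1.58,-0.88,0.73],[0.017,-0.063,0.054],5.5],
    [[1.58,-0.88,0.73],[0.017,-0.063,0.054],5.5]
  ]
}}

```text
clock: 21.55
position: [0.4423, -0.2902, 0.3175]
tool_rot: [3.101, 0.646, -3.011]
force: [0.4, 0.8, -1.6]
grip_width: 0.0632
finger_force: 66.1
```

Run:
```python
from h import *
np.set_printoptions(precision=4,suppress=True)
st=bot.observe(); info(); print(st['clock'],st['qpos'],st['force'],st['grip_width'])
o=np.load('o.npy'); T=cur(); print('tier',T[:3,3]+T[:3,:3]@o)
f=bot.grab_frame('wrist'); t=bot.grab_frame('top')
for n,F,s in(('w',f,st),('t',t,None)):
    for m in bot.mark_of('rack_top',F)[:2]: print(n,np.round(m['at']),round(m['p'],2),onz(F,m['at'],.035,s))
im=f['frame'].copy();tm=t['frame'].copy()
def rect(im,F,s,z,L,W,c,a,col):
    q=np.radians(a);M=np.array([[np.cos(q),-np.sin(q)],[np.sin(q),np.cos(q)]])
    p=np.array([[L,W],[L,-W],[-L,-W],[-L,W]])/2@M.T+c
    cv2.polylines(im,[np.round(proj(F,np.c_[p,np.full(4,z)],s)).astype(int)],True,col,1)
for i,F,s in((im,f,st),(tm,t,None)): rect(i,F,s,.035,.15,.048,[.5273,-.2511],7.1,(255,0,0))
cv2.imwrite('pics/w7.png',np.hstack([im[:,64:448],cv2.resize(tm[160:256,320:416],(384,384),interpolation=cv2.INTER_CUBIC)])[:,:,::-1])
```

```text
grip [ 0.5337 -0.2718  0.1941] psi -171.1 tau -37.02 roll 1.86
21.55 [ 1.2084  0.5744 -0.8094  2.0775 -0.2281  0.1621  2.5195] [ 0.3774  0.7981 -1.5709] 0.06319424741302232
tier [ 0.5326 -0.2721  0.1977]
w [279.  64.] 0.74 [ 0.5315 -0.2529  0.035 ]
t [373. 203.] 0.64 [ 0.529  -0.2578  0.035 ]
```

View pics/w7.png

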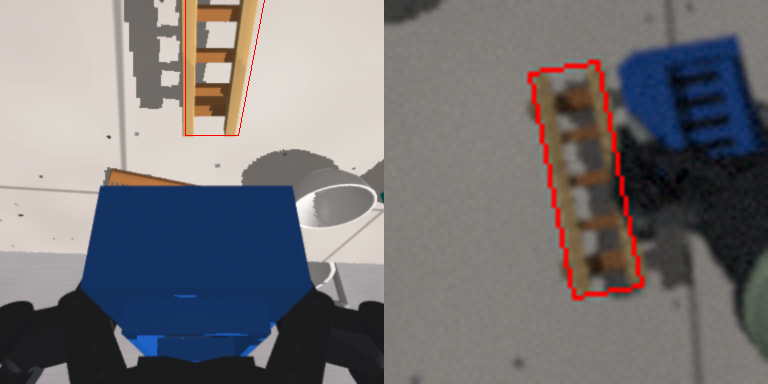

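The outward-pointing pose is at the j6 and j7 limits. The rack overlay fits (rails from (184,135) to (238,135) in the wrist view). The tier can go on either way round, so I'll come from the far side with the tool pointing inward, as at the caddy.

Run:
```python
from h import *
A=cur(); V1=pose([.52,-.21,.25],140,-8); V2=pose([.53,-.23,.25],65,-10); P=pose([.54,-.25,.17],7.1,-40.06)
np.save('V2.npy',V2)
for a,b,n in((A,V1,10),(V1,V2,12),(V2,P,12)):
  step(a,b,n); S=np.linalg.inv(a)@b
  for k in (.33,.67): info(a@np.real(expm(logm(S)*k)))
```

```text
10 x [-0.69, 1.16, -0.58] [0.036, 0.046, 0.079]
grip [ 0.52   -0.2523  0.2103] psi 172.75 tau -27.32 roll 3.99
grip [ 0.5153 -0.2304  0.23  ] psi 155.95 tau -17.22 roll 3.36
12 x [-0.17, 0.3, 0.03] [0.017, -0.002, 0.108]
grip [ 0.5262 -0.2149  0.2499] psi 115.25 tau -8.64 roll -0.3
grip [ 0.5298 -0.2221  0.2499] psi 89.75 tau -9.36 roll -0.3
12 x [0.82, 0.83, 0.65] [0.036, -0.04, 0.077]
grip [ 0.5393 -0.2322  0.2236] psi 46.01 tau -19.72 roll -3.44
grip [ 0.5432 -0.2397  0.1959] psi 26.09 tau -30.34 roll -3.44
```

Emit:
{"api": "arm_command", "payload": {
  "deltas": [
    [[-0.69,1.16,-0.58],[0.036,0.046,0.079],5.5],
    [[-0.69,1.16,-0.58],[0.036,0.046,0.079],5.5],
    [[-0.69,1.16,-0.58],[0.036,0.046,0.079],5.5],
    [[-0.69,1.16,-0.58],[0.036,0.046,0.079],5.5],
    [[-0.69,1.16,-0.58],[0.036,0.046,0.079],5.5],
    [[-0.69,1.16,-0.58],[0.036,0.046,0.079],5.5],
    [[-0.69,1.16,-0.58],[0.036,0.046,0.079],5.5],
    [[-0.69,1.16,-0.58],[0.036,0.046,0.079],5.5],
    [[-0.69,1.16,-0.58],[0.036,0.046,0.079],5.5],
    [[-0.69,1.16,-0.58],[0.036,0.046,0.079],5.5]
  ]
}}

```text
clock: 22.75
position: [0.4973, -0.1974, 0.3977]
tool_rot: [3.129, 0.167, 2.498]
force: [-0.2, -0.0, -1.1]
grip_width: 0.0635
finger_force: 66.1
```

Run:
```python
from h import *
np.set_printoptions(precision=3,suppress=True)
st=bot.observe(); info(); print(st['clock'],st['qpos'])
step(cur(),np.load('V2.npy'),12)
```

```text
grip [ 0.519 -0.211  0.245] psi 143.26 tau -9.59 roll 0.72
22.75 [ 0.085  0.357  0.215  1.919 -0.042  0.712  1.238]
12 x [-0.19, 0.36, -0.0] [0.02, -0.001, 0.112]
```

Emit:
{"api": "arm_command", "payload": {
  "deltas": [
    [[-0.19,0.36,0],[0.02,-0.001,0.112],5.5],
    [[-0.19,0.36,0],[0.02,-0.001,0.112],5.5],
    [[-0.19,0.36,0],[0.02,-0.001,0.112],5.5],
    [[-0.19,0.36,0],[0.02,-0.001,0.112],5.5],
    [[-0.19,0.36,0],[0.02,-0.001,0.112],5.5],
    [[-0.19,0.36,0],[0.02,-0.001,0.112],5.5],
    [[-0.19,0.36,0],[0.02,-0.001,0.112],5.5],
    [[-0.19,0.36,0],[0.02,-0.001,0.112],5.5],
    [[-0.19,0.36,0],[0.02,-0.001,0.112],5.5],
    [[-0.19,0.36,0],[0.02,-0.001,0.112],5.5],
    [[-0.19,0.36,0],[0.02,-0.001,0.112],5.5],
    [[-0.19,0.36,0],[0.02,-0.001,0.112],5.5]
  ]
}}

```text
clock: 23.95
position: [0.5415, -0.2059, 0.4013]
tool_rot: [3.14, 0.169, 1.133]
force: [0.1, -0.2, -0.3]
grip_width: 0.0635
finger_force: 66.0
```

Run:
```python
from h import *
np.set_printoptions(precision=3,suppress=True)
st=bot.observe(); info(); print(st['clock'],st['qpos'])
step(cur(),pose([.54,-.25,.17],7.1,-40.06),12)
```

```text
grip [ 0.531 -0.23   0.249] psi 64.95 tau -9.71 roll 0.11
23.95 [-0.214  0.533  0.627  1.748 -0.163  0.968  0.003]
12 x [0.82, 0.83, 0.64] [0.036, -0.04, 0.077]
```

Emit:
{"api": "arm_command", "payload": {
  "deltas": [
    [[0.82,0.83,0.64],[0.036,-0.04,0.077],5.5],
    [[0.82,0.83,0.64],[0.036,-0.04,0.077],5.5],
    [[0.82,0.83,0.64],[0.036,-0.04,0.077],5.5],
    [[0.82,0.83,0.64],[0.036,-0.04,0.077],5.5],
    [[0.82,0.83,0.64],[0.036,-0.04,0.077],5.5],
    [[0.82,0.83,0.64],[0.036,-0.04,0.077],5.5],
    [[0.82,0.83,0.64],[0.036,-0.04,0.077],5.5],
    [[0.82,0.83,0.64],[0.036,-0.04,0.077],5.5],
    [[0.82,0.83,0.64],[0.036,-0.04,0.077],5.5],
    [[0.82,0.83,0.64],[0.036,-0.04,0.077],5.5],
    [[0.82,0.83,0.64],[0.036,-0.04,0.077],5.5],
    [[0.82,0.83,0.64],[0.036,-0.04,0.077],5.5]
  ]
}}

```text
clock: 25.15
position: [0.6398, -0.2371, 0.2881]
tool_rot: [-3.139, 0.697, 0.128]
force: [0.2, 0.3, -0.5]
grip_width: 0.0636
finger_force: 66.1
```

Run:
```python
from h import *
np.set_printoptions(precision=4,suppress=True)
st=bot.observe(); info(); print(st['clock'],st['qpos'],st['force'])
o=np.load('o.npy'); T=cur(); print('tier',T[:3,3]+T[:3,:3]@o)
f=bot.grab_frame('wrist'); t=bot.grab_frame('scene')
for n,F,s in(('w',f,st),('s',t,None)):
    for m in bot.mark_of('rack_top',F)[:2]: print(n,np.round(m['at']),round(m['p'],2),onz(F,m['at'],.035,s))
im=f['frame'].copy();tm=t['frame'].copy()
def rect(im,F,s,z,L,W,c,a,col):
    q=np.radians(a);M=np.array([[np.cos(q),-np.sin(q)],[np.sin(q),np.cos(q)]])
    p=np.array([[L,W],[L,-W],[-L,-W],[-L,W]])/2@M.T+c
    cv2.polylines(im,[np.round(proj(F,np.c_[p,np.full(4,z)],s)).astype(int)],True,col,1)
c=[.5285,-.2515]
for i,F,s in((im,f,st),(tm,t,None)): rect(i,F,s,.035,.15,.048,c,7.1,(255,0,0))
cv2.imwrite('pics/w8.png',np.hstack([im[:,64:448],cv2.resize(tm[108:236,150:278],(384,384),interpolation=cv2.INTER_CUBIC)])[:,:,::-1])
```

```text
grip [ 0.5412 -0.2494  0.1695] psi 7.23 tau -39.96 roll -0.12
25.15 [-0.1689  1.0925  0.8382  1.2752 -0.3111  1.6138 -0.8114] [ 0.1551  0.2811 -0.5068]
tier [ 0.5426 -0.2492  0.173 ]
w [264.  90.] 0.55 [ 0.5297 -0.2533  0.035 ]
s [212. 174.] 0.55 [ 0.5293 -0.253   0.035 ]
```

View pics/w8.png

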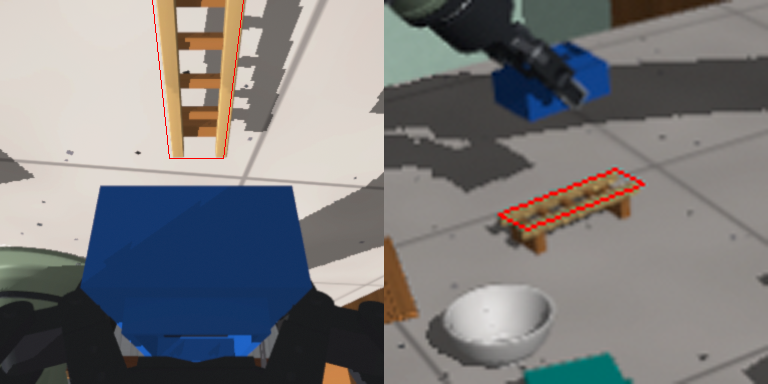

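Both views agree on the rack: the near end is at cols 170-226, row 158 in the wrist view, and the outline fits in the scene view. Now centring above it and lowering.

Run:
```python
from h import *
o=np.load('o.npy')
def tgt(z):
    T=pose([0,0,0],7.1,-40.06); T[:3,3]=np.array([.5287,-.252,z])-T[:3,:3]@o; return T
step(cur(),tgt(.062),12); step(tgt(.062),tgt(.052),10)
```

```text
12 x [0.51, 0.0, 0.78] [0.0, -0.0, 0.001]
10 x [0.06, 0.0, 0.08] [-0.0, -0.0, -0.0]
```

Emit:
{"api": "arm_command", "payload": {
  "deltas": [
    [[0.51,0,0.78],[0,0,0],5.5],
    [[0.51,0,0.78],[0,0,0],5.5],
    [[0.51,0,0.78],[0,0,0],5.5],
    [[0.51,0,0.78],[0,0,0],5.5],
    [[0.51,0,0.78],[0,0,0],5.5],
    [[0.51,0,0.78],[0,0,0],5.5],
    [[0.51,0,0.78],[0,0,0],5.5],
    [[0.51,0,0.78],[0,0,0],5.5],
    [[0.51,0,0.78],[0,0,0],5.5],
    [[0.51,0,0.78],[0,0,0],5.5],
    [[0.51,0,0.78],[0,0,0.001],5.5],
    [[0.51,0,0.78],[0,0,0.001],5.5],
    [[0,0,0],[0,0,0],5.5]
  ]
}}

```text
clock: 26.65
position: [0.6254, -0.2406, 0.1753]
tool_rot: [-3.139, 0.698, 0.126]
force: [0.7, 0.5, -0.5]
grip_width: 0.0635
finger_force: 66.1
```

Run:
```python
from h import *
np.set_printoptions(precision=4,suppress=True)
o=np.load('o.npy'); T=cur(); print('tier',T[:3,3]+T[:3,:3]@o, bot.observe()['force']); info()
def tgt(z):
    T=pose([0,0,0],7.1,-40.06); T[:3,3]=np.array([.5287,-.252,z])-T[:3,:3]@o; return T
step(T,tgt(.053),8)
```

```text
tier [ 0.528  -0.2525  0.0604] [ 0.7299  0.5135 -0.5375]
grip [ 0.5267 -0.2526  0.0568] psi 7.12 tau -40.0 roll -0.13
8 x [0.07, -0.01, 0.06] [-0.0, -0.0, 0.0]
```

Emit:
{"api": "arm_command", "payload": {
  "deltas": [
    [[0.07,-0.01,0.07],[0,0,0],5.5],
    [[0.07,-0.01,0.07],[0,0,0],5.5],
    [[0.07,-0.01,0.07],[0,0,0],5.5],
    [[0.07,-0.01,0.07],[0,0,0],5.5],
    [[0.07,-0.01,0.07],[0,0,0],5.5],
    [[0.07,-0.01,0.07],[0,0,0],5.5],
    [[0.07,-0.01,0.07],[0,0,0],5.5],
    [[0,0,0],[0,0,0],5.5]
  ]
}}

```text
clock: 27.45
position: [0.6263, -0.2399, 0.1698]
tool_rot: [-3.14, 0.697, 0.126]
force: [0.9, -0.4, -1.6]
grip_width: 0.0635
finger_force: 66.1
```

Emit:
{"api": "arm_command", "payload": {
  "deltas": [
    [[0.06,0,0.08],[0,0,0],5.5],
    [[0.06,0,0.08],[0,0,0],5.5],
    [[0,0,0],[0,0,0],5.5]
  ]
}}

```text
clock: 27.75
position: [0.6263, -0.24, 0.1686]
tool_rot: [-3.14, 0.697, 0.125]
force: [-1.1, 1.6, 8.0]
grip_width: 0.0636
finger_force: 67.0
```

Emit:
{"api": "arm_command", "payload": {
  "deltas": [
    [[0.03,0,0.04],[0,0,0],5.5],
    [[0,0,0],[0,0,0],5.5]
  ]
}}

```text
clock: 27.95
position: [0.6263, -0.2401, 0.1685]
tool_rot: [-3.14, 0.697, 0.125]
force: [-1.3, 2.1, 13.2]
grip_width: 0.0632
finger_force: 67.3
```

Run:
```python
from h import *
np.set_printoptions(precision=4,suppress=True)
o=np.load('o.npy'); T=cur(); st=bot.observe(); print('tier',T[:3,3]+T[:3,:3]@o, st['force'],st['moment']); info()
f=bot.grab_frame('scene'); g=bot.grab_frame('wrist')
cv2.imwrite('pics/s9.png',np.hstack([cv2.resize(f['frame'][108:236,150:278],(384,384),interpolation=cv2.INTER_CUBIC),g['frame'][:,64:448]])[:,:,::-1])
```

```text
tier [ 0.529  -0.2521  0.0534] [-1.2701  2.1017 13.1711] [ 0.4918  0.6447 -0.325 ]
grip [ 0.5277 -0.2522  0.0499] psi 7.11 tau -39.93 roll -0.07
```

View pics/s9.png

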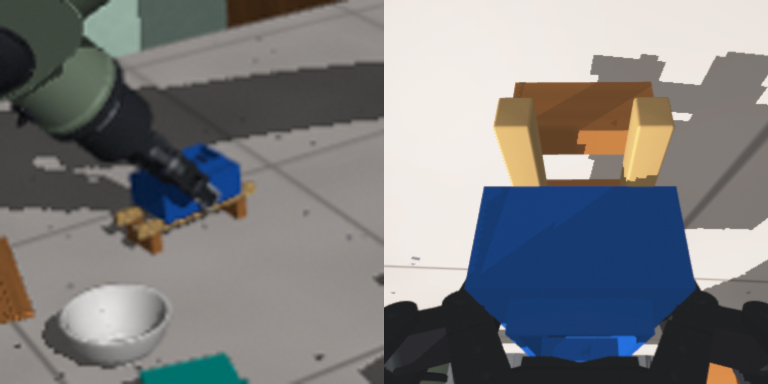

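The tier sits upside down on the rails. Its rim spans cols 485-677 against rails at 513-657, so it is about 1 mm off centre across the rails. Releasing.

Emit:
{"api": "arm_command", "payload": {
  "deltas": [
    [[-0.02,0,-0.03],[0,0,0],5.5],
    [[0,0,0],[0,0,0],6.5],
    [[0,0,0],[0,0,0],6.8],
    [[0,0,0],[0,0,0],7.2],
    [[0,0,0],[0,0,0],7.8],
    [[0,0,0],[0,0,0],8.5],
    [[0,0,0],[0,0,0],8.5],
    [[0,0,0],[0,0,0],8.5],
    [[0,0,-0.5],[0,0,0],8.5],
    [[0,0,-1],[0,0,0],8.5],
    [[0,0,-1.5],[0,0,0],8.5],
    [[0,0,-1.5],[0,0,0],8.5],
    [[0,0,-1.5],[0,0,0],8.5],
    [[0,0,-2],[0,0,0],8.5],
    [[0,0,-2],[0,0,0],8.5],
    [[0,0,-2],[0,0,0],8.5],
    [[0,0,0],[0,0,0],8.5]
  ]
}}

```text
clock: 29.75
position: [0.7042, -0.2304, 0.2624]
tool_rot: [3.142, 0.694, 0.126]
force: [-0.9, -0.7, -0.4]
grip_width: 0.085
finger_force: 0.0
```

Run:
```python
from h import *
np.set_printoptions(precision=4,suppress=True)
st=bot.observe(); print(st['clock'],st['force']); info()
f=bot.grab_frame('wrist'); im=f['frame'].copy()
for m in bot.mark_of('tier_center',f)[:2]: print(m,onz(f,m['at'],.052,st))
q=np.radians(7.1);M=np.array([[np.cos(q),-np.sin(q)],[np.sin(q),np.cos(q)]])
for z,L,W,col in((.035,.096,.064,(255,0,0)),(.069,.096,.064,(255,255,0)),(.035,.15,.048,(0,255,0))):
    p=np.array([[L,W],[L,-W],[-L,-W],[-L,W]])/2@M.T+[.5287,-.252]
    cv2.polylines(im,[np.round(proj(f,np.c_[p,np.full(4,z)],st)).astype(int)],True,col,1)
t=bot.grab_frame('top')
cv2.imwrite('pics/w10.png',np.hstack([im[:,64:448],cv2.resize(t['frame'][120:312,270:462],(384,384),interpolation=cv2.INTER_CUBIC)])[:,:,::-1])
```

```text
29.75 [-0.9152 -0.7106 -0.4012]
grip [ 0.606  -0.2428  0.1434] psi 7.22 tau -39.74 roll 0.0
{'at': [257.6, 193.6], 'p': 0.91} [ 0.5291 -0.2509  0.052 ]
{'at': [259.5, 227.2], 'p': 0.45} [ 0.4701 -0.2598  0.052 ]
```

View pics/w10.png

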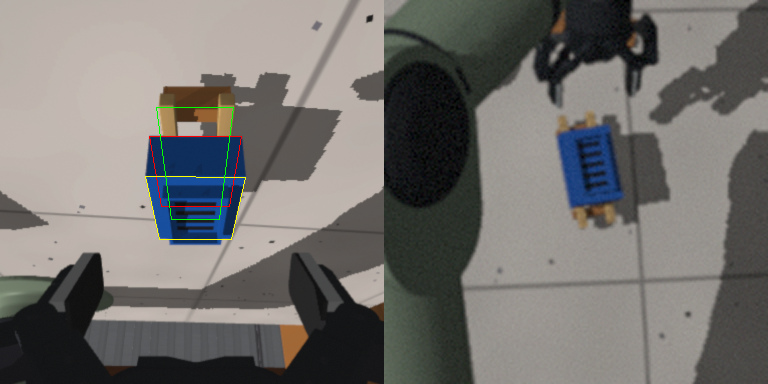

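The tier lies upside down and flat along the rails (wrist view, rows 137-240). By the overlay and the top view, (590,167) against the rack's middle at (586,169) less parallax, it is centred to about 2 mm. The gripper is clear, so I'm handing in.

```bash
python3 -c "
from workcell import bot
print(bot.job_done())"
```

```text
the job is handed in; nothing more can be done
None
```

I lifted the blue middle-sized tier straight out of the white caddy, stood it on a short end and released it, then took it afresh and left it upside down along the rack, centred to about 2 mm; I handed the job in at about 30 s, and no verdict came back.

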